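# Stack the wooden carry tray on the blue tote

## Task

Clear the painting table: pick up the wooden tray that has the red handle bar and stack it on the blue tote, lengthwise along it, so that it drops in between the four metal corner guides and sits level and fully down on the rim. Set it down gently rather than dropping it, and leave the yellow tote where it is.

Things in the scene. Friction and masses are not known exactly. Their poses are not given: they have to be found in the camera images.
- tray: Loose plywood tray, 180 (x) x 120 (y) mm, walls 45 mm high, about 0.4 kg, two loose wooden wheels in it. Red handle bar along x over its middle: 112 mm long, 18 mm thick across y, spanning 70 to 94 mm above the tray's underside, on two posts 50 mm either side of the middle. Origin: centre of the underside, z up. Either way round is the same.
- blue_tote: Loose open blue tote, 188 (x) x 128 (y) mm, about 0.8 kg, empty. Its rim, 60 mm up, carries the tray (seated tray origin = 60 mm above this origin). Metal corner guides rise to 86 mm, flaring outward 25 degrees: a tray lowered up to 10 mm off slides in; seated play is 4 mm a side. Origin: centre of the underside, x along the long side, z up.
- yellow_tote: Bystander: the same tote in yellow, with a glue jar standing in it whose top is about 95 mm above the table. Origin: centre of the underside, x along the long side.

How it is judged:
On the way:
1. the tray is lifted clear of the table (underside more than 75 mm up) (height (world z) of tray above 0.075 m), for 0.2 s.
At the end, for the whole second after the job is handed in: The tray rests on the blue tote, centred within 12 mm and lengthwise along it within 10 degrees (either way round), level within 4.5 degrees, its underside 60 mm (within 6 mm) above the tote's underside, at rest; the blue tote still stands on the table (horizontal distance between tray and blue_tote below 0.012 m and z of tray in the frame of blue_tote between 0.054 and 0.066 m and angle between the x axis of tray and the x axis of blue_tote, either way round below 0.18 rad and angle between tray's own z axis and vertical below 0.08 rad and height (world z) of blue_tote below 0.01 m and linear speed of tray below 0.02 m/s); the robot touches nothing.
It fails at once if the tray is let go while more than 30 mm above its seat over the blue tote (contact force between the fingers and tray below 0.05 N and horizontal distance between tray and blue_tote below 0.06 m and z of tray in the frame of blue_tote above 0.09 m).
It fails at once if the yellow tote is moved more than 30 mm (distance of yellow_tote from where it was at the start of the episode above 0.03 m).
It also fails if it takes over 40 s, if anything falls off the work surface, if the arm or the gripper's body presses on something with over 40 N, if the wrist force passes 120 N, or if a joint passes its speed limit or range.

## Robot

A 7-joint arm with a two-finger parallel gripper is mounted at the origin on the work surface. World frame = base frame: x ahead of the robot, y to its left, z up, the work surface at z = 0. Lengths are in m, angles in rad, forces in N, time in s.
With the tool pointing down it reaches from about 0.425 to 0.925 m from the base axis. Payload 6.8 kg.
Tool frame: the origin (TCP) lies midway between the tips of the shut fingers; the grasp point (between the pads) lies 19 mm behind it; z points along the fingers, y is the line along which they close (so a half turn about z gives the same grasp; the last joint's range is limited). The gripper opens to 85 mm and grips with 20 to 120 N. Pads are 22 mm wide; open, the fingers measure 114 mm over their backs; the gripper's body (76 mm by 85 mm) begins 54 mm behind the grasp point. The pads swing forward as they close: fully open they stand 13 mm farther back than shut.
Start: joints at [-1.298, 0.477, 0.022, 1.555, -0.011, 1.109, -0.083], TCP at [0.251, 0.627, 0.231] pointing down, gripper open.
Joint ranges: [-2.96, 2.96], [-0.34, 2.1], [-1.41, 1.46], [0.24, 2.44], [-1.37, 4.51], [0.17, 1.92], [-2.96, 2.96]. Speed limits (rad/s): [2.39, 2.39, 3.14, 3.14, 3.14, 3.14, 3.14].

## Interface

Orientations are given as a unit quaternion [x, y, z, w].
In Python, from plant import * gives the robot as it stands. Calls block until the motion is done:
- move_pose(position, orientation): joint-space move of the TCP to a pose.
- move_straight(position, ori=None, rate=0.15, f_stop=None): straight line of the TCP; ori=None keeps the orientation; rate is the mean speed in m/s. With f_stop (N) it stops when the force on the tool has changed by that much, and returns True; else False.
- move_joints(angles): joint-space move.
- gripper_to(opening, squeeze=None): finger opening in m; squeeze is the grip in N (None keeps the last); returns when the fingers have stopped.
- hold(seconds).
- inverse_kinematics(position, orientation): joint angles nearest the present ones, or None.
- snapshot(name): name is "scene" or "top" or "wrist"; returns a dict with "color" (400x640x3 uint8, blue, green, red), "K" (3x3 intrinsics, pixels), "view" (4x4, takes a point from world to camera coordinates). Camera axes: x right, y up, looking along -z (the intrinsics and any distortion apply to the point x, -y, -z); pixel columns grow to the right and rows downward; lengths in m; the calibration is good to about 2 mm. A picture is of the moment at which its call begins. There is no depth.
A pose or a line that the arm cannot do raises Unreachable and nothing moves.
- close_job(): hands the job in; it is judged then, once.
Trained networks look in the newest picture that a camera, given by its name, has taken for a name from the list of things; names that differ only in an ending like _2 or _b are one class to them, and where a whole thing is asked for, a point or a joint stands for the part that bears it (a point fixed in the world has none). Each returns a list of dicts, best first, with "score" (0 to 1); they miss things now and then, are a little off and sometimes report something else, mostly with a low value. They report only what shows in the picture. A call takes as long as a camera call.
- search_frame(target, camera): "position" ([x, y, z] in m, in world coordinates, good to about 4 mm: the middle of the surface that is visible of it).
Readings, each from a call of its own:
- get_clock(): time.
- get_joint_pos(): joint angles.
- get_qvel(): joint speeds.
- get_effort(): joint torques, N m.
- get_tcp_pos(): TCP position.
- get_eef_rot(): TCP orientation.
- get_ft_force(): force on the tool from outside, world axes, zero at the start.
- get_torque(): the same for the moment, N m.
- get_finger_gap(): finger opening in m.
- get_grasp_force(): force on a finger pad.
Only numpy, scipy, OpenCV 4.12 (cv2) and the standard library are available. Lean on these libraries where they do the work, as an engineer would, in place of code of your own. Each camera call takes 0.05 s, during which the arm holds its last target. There are 200 camera calls.

## Working session

There is one attempt and no reset: what is moved stays moved. The work goes in short steps, each a Python script; the robot and the scene stay as the last script left them, time stands still between calls to the robot, and variables do not carry over. Pictures are saved under pics/ and viewed, at most 10 in all, crops included, and the job is handed in when it is done.

```bash
mkdir -p pics; python3 - <<'E'
from plant import *
import cv2
for c in ("top","scene"):
    s=snapshot(c); cv2.imwrite(f"pics/{c}0.png",s["color"]); print(c,s["K"].tolist(),s["view"].round(4).tolist(),[k for k in s])
    for t in ("tray","blue_tote","yellow_tote"):
        print(t,[(d["score"],d["position"]) for d in search_frame(t,c)][:3])
print(get_clock(),get_eef_rot())
E
```

```text
top [[457.8052443462253, 0.0, 319.71482555403406], [0.0, 457.8052443462253, 199.18269739364928], [0.0, 0.0, 1.0]] [[-0.0172, -0.999, -0.0408, 0.0346], [0.9908, -0.0225, 0.1335, -0.5502], [-0.1343, -0.0382, 0.9902, -0.9041], [0.0, 0.0, 0.0, 1.0]] ['color', 'K', 'view']
tray [(0.93, [0.5825, -0.3387, 0.0169])]
blue_tote [(0.81, [0.4848, 0.2995, 0.0263])]
yellow_tote [(0.6, [0.505, -0.0205, 0.0068])]
scene [[482.5865507224556, 0.0, 322.5991158811742], [0.0, 482.5865507224556, 198.9083229774251], [0.0, 0.0, 1.0]] [[-0.4607, 0.8873, -0.0202, 0.255], [-0.5845, -0.2862, 0.7593, 0.2885], [0.6679, 0.3616, 0.6505, -1.5666], [0.0, 0.0, 0.0, 1.0]] ['color', 'K', 'view']
tray [(0.81, [0.6084, -0.3356, 0.0316])]
blue_tote [(0.78, [0.4718, 0.2912, 0.0428])]
yellow_tote [(0.62, [0.5118, -0.0294, 0.0483])]
0.4 [ 1.89261593e-01  9.81926693e-01 -1.35853844e-04 -1.30530884e-05]
```

View pics/top0.png

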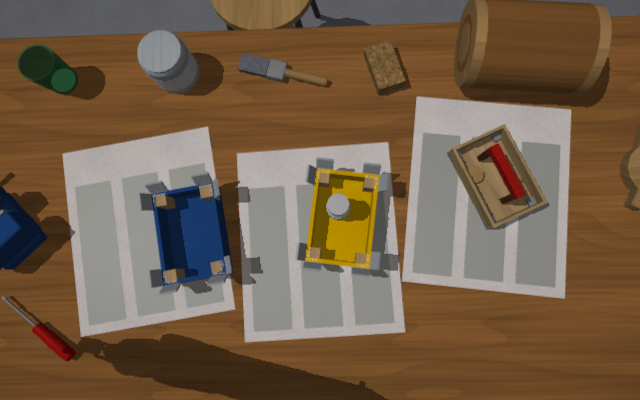

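View pics/scene0.png

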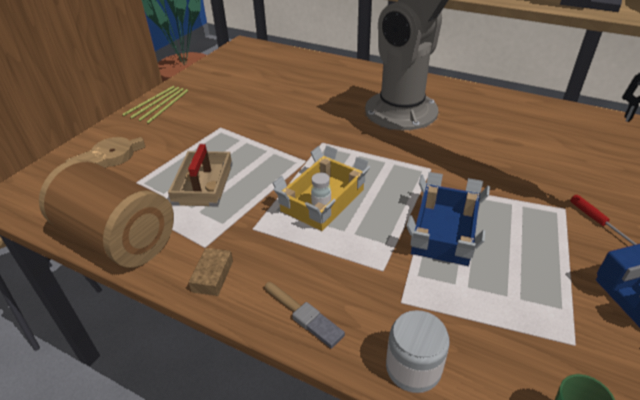

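The top view shows the tray with its red bar at about (498,177), the blue tote at about (192,235) and the yellow tote at about (343,218). The scene view agrees with this. I'll fit rough corners to the models and overlay the result.

```bash
cat > h.py <<'E'
import numpy as np, cv2
from scipy.optimize import least_squares
def proj(s,P):
    P=np.atleast_2d(P); c=P@s["view"][:3,:3].T+s["view"][:3,3]
    return np.c_[s["K"][0,0]*c[:,0]/-c[:,2]+s["K"][0,2], s["K"][1,1]*-c[:,1]/-c[:,2]+s["K"][1,2]]
def box(p,L,W,z):
    c,s=np.cos(p[2]),np.sin(p[2]); q=np.array([[1,1],[1,-1],[-1,-1],[-1,1]])*[L/2,W/2]
    return np.c_[q@np.array([[c,s],[-s,c]])+p[:2],np.full(4,z)]
def fit(s,px,p0,L,W,z):
    """px: 4 corner pixels, any cyclic order"""
    best=None
    for k in range(4):
        for o in (1,-1):
            t=np.roll(np.array(px,float)[::o],k,0)
            r=least_squares(lambda p:(proj(s,box(p,L,W,z))-t).ravel(),p0)
            if best is None or r.cost<best.cost: best=r
    return best.x,np.sqrt(best.cost/2)
def draw(img,s,P,col,f,off):
    cv2.polylines(img,[np.round((proj(s,P)-off+.5)*f).astype(np.int32)],True,col,1)
E
python3 - <<'E'
from plant import *
from h import *
s=snapshot("top")
T,e1=fit(s,[(450,153),(506,126),(547,206),(493,228)],[.58,-.33,-.3],.18,.12,.045)
B,e2=fit(s,[(153,193),(211,184),(230,275),(167,284)],[.48,.29,0],.188,.128,.06)
print(T,e1,B,e2)
hsv=cv2.cvtColor(s["color"],cv2.COLOR_BGR2HSV)
m=((hsv[...,0]<8)|(hsv[...,0]>172))&(hsv[...,1]>170)&(hsv[...,2]>60); m[:,:430]=0; m[:120]=0;m[240:]=0
print(cv2.minAreaRect(np.argwhere(m)[:,::-1].astype(np.float32)))
f=4
out=[]
for (x,y,w,h),c in (((444,115,108,125),0),((146,172,90,125),1)):
    im=cv2.resize(s["color"][y:y+h,x:x+w],None,fx=f,fy=f,interpolation=cv2.INTER_CUBIC)
    o=np.array([x,y])
    if c==0:
        draw(im,s,box(T,.18,.12,.045),(0,255,0),f,o); draw(im,s,box(T,.18,.12,0),(255,255,0),f,o); draw(im,s,box(T,.112,.018,.094),(255,0,255),f,o)
    else:
        draw(im,s,box(B,.188,.128,.06),(0,255,0),f,o); draw(im,s,box(B,.188,.128,0),(255,255,0),f,o)
    out.append(im)
cv2.imwrite("pics/fit1.png",np.hstack(out))
E
```

```text
[ 0.58535747 -0.33947395 -2.72703639] 2.094642261602118 [0.48434541 0.28467749 0.17783578] 2.3702770515340696
((505.6314392089844, 171.4965362548828), (57.94117736816406, 13.588233947753906), 61.927513122558594)
```

View pics/fit1.png

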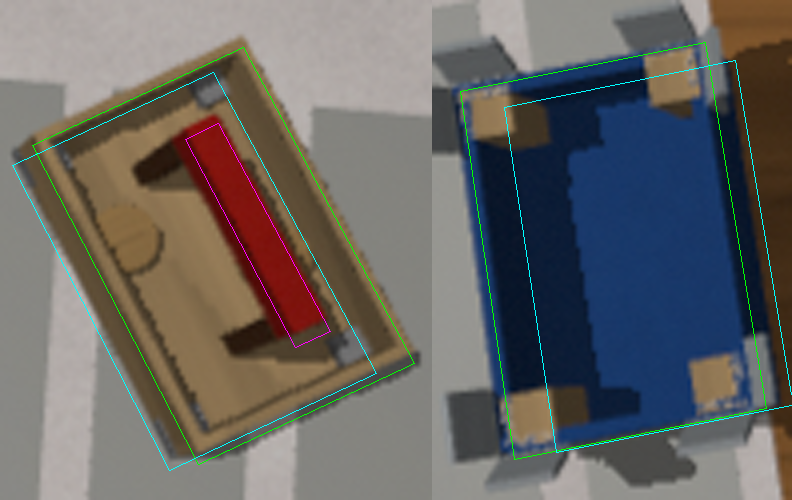

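The tray fit and the tote fit are both within about 5 mm. The red bar, at crop pixels (182,135) to (330,320), sits about 3 px above the model. I'll refine both from the wrist camera, starting with the blue tote because it is on the way.

```bash
cat >> h.py <<'E'
def q(a): return [np.cos(a/2),np.sin(a/2),0,0]
E
python3 - <<'E'
from plant import *
from h import *
B=np.array([.4843,.2847,.178]);T=np.array([.5854,-.3395,.4146])
for a in (0,np.pi):
    print([ (np.round(inverse_kinematics([p[0],p[1],z],q(p[2]+a)),2).tolist() if inverse_kinematics([p[0],p[1],z],q(p[2]+a)) is not None else None) for p in (B,T) for z in (.1,.3)])
a=np.pi
ims=[]
for n,p,L,W,h,dx in (("b",B,.188,.128,.06,0),("t",T,.18,.12,.045,0)):
    move_pose([p[0],p[1],.32],q(p[2]+a)); hold(.2)
    s=snapshot("wrist"); np.save(f"w_{n}.npy",dict(s),allow_pickle=True)
    im=s["color"].copy()
    draw(im,s,box(p,L,W,h),(0,255,0),1,-.0)
    ims.append(im)
    print(get_clock(),(-s["view"][:3,:3].T@s["view"][:3,3]).round(3),get_tcp_pos(),get_joint_pos())
cv2.imwrite("pics/w1.png",cv2.resize(np.vstack(ims),None,fx=.75,fy=.75,interpolation=cv2.INTER_AREA))
E
```

```text
[[-1.09, 0.52, 0.58, 1.97, -0.4, 0.77, -1.66], [-1.18, 0.26, 0.65, 1.78, -0.17, 1.16, -1.86], [-0.21, 0.89, 1.05, 1.7, -0.87, 1.09, -0.03], [-0.15, 0.57, 0.92, 1.51, -0.46, 1.29, -0.34]]
[[-0.65, 0.45, 0.01, 1.94, -0.01, 0.75, 1.11], [-0.71, 0.23, 0.08, 1.75, -0.02, 1.16, 1.13], [0.04, 0.69, 0.58, 1.68, -0.45, 0.91, 2.79], [-0.23, 0.64, 1.09, 1.51, -0.58, 1.34, 2.9]]
2.2583 [0.41  0.271 0.463] [0.48393035 0.28544973 0.31974764] [-0.7171118   0.21620185  0.08750412  1.72368466 -0.02020021  1.20298995
  1.12574269]
4.7667 [ 0.517 -0.37   0.463] [ 0.58570504 -0.338944    0.31999686] [ 0.02726927  0.46600171  0.6019327   1.4710384  -0.26837792  1.28751616
  2.64067774]
```

View pics/w1.png

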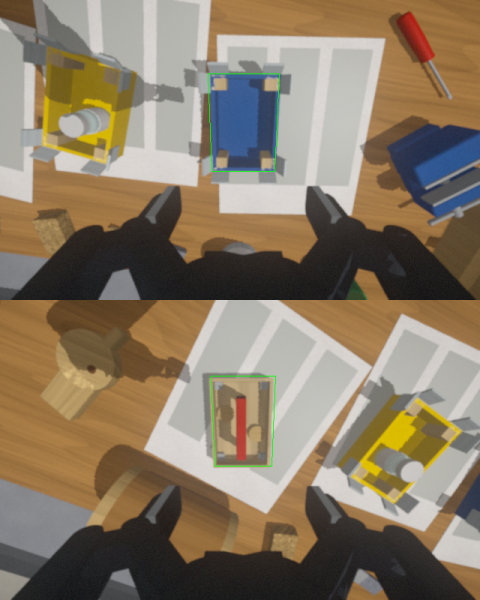

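The wrist views show both overlays almost on target, with the tote at about (244,122) and the tray at about (242,421). I'll zoom in to refine them.

```bash
python3 - <<'E'
from h import *
B=np.array([.4843,.2847,.178]);T=np.array([.5854,-.3395,.4146])
out=[];f=4
for n,p,L,W,h,(x,y,w,hh) in (("b",B,.188,.128,.06,(270,90,110,145)),("t",T,.18,.12,.045,(272,95,100,145))):
    s=np.load(f"w_{n}.npy",allow_pickle=True).item(); o=np.array([x,y])
    im=cv2.resize(s["color"][y:y+hh,x:x+w],None,fx=f,fy=f,interpolation=cv2.INTER_CUBIC)
    im=cv2.convertScaleAbs(im,alpha=1.3,beta=15)
    draw(im,s,box(p,L,W,h),(0,255,0),f,o)
    if n=="t": draw(im,s,box(p,.112,.018,.094),(255,0,255),f,o)
    out.append(im)
cv2.imwrite("pics/w2.png",cv2.resize(np.hstack(out),None,fx=.95,fy=.95))
E
```

```text
(no output)
```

View pics/w2.png

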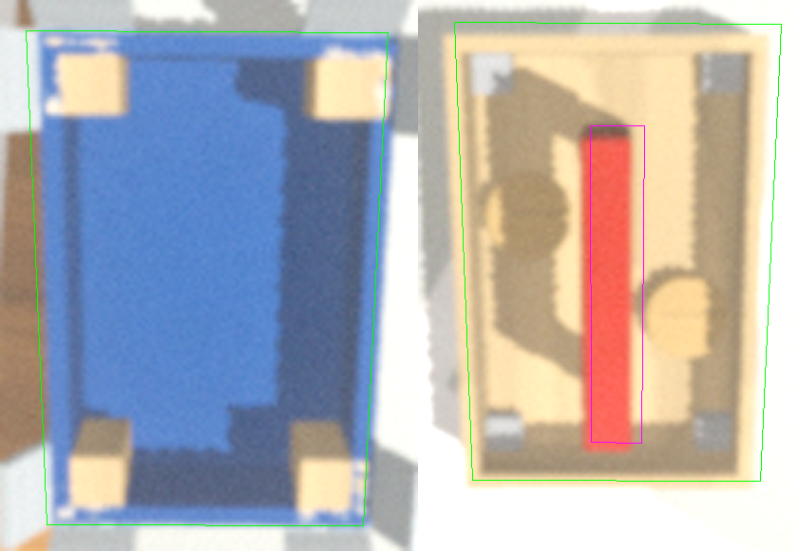

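The zoomed view shows the tote rim corners about 10 px right of the model. They are at (41,33), (397,33), (370,525) and (56,525). The tray rim corners are at (442,35), (768,35), (751,484) and (466,487). I'll refit with these, check against the bar, then grasp and lift.

```bash
python3 - <<'E'
from plant import *
from h import *
P={}
for n,p,L,W,h,o,c in (("b",[.4843,.2847,.178],.188,.128,.06,(270,90),[(41,33),(397,33),(370,525),(56,525)]),
  ("t",[.5854,-.3395,.4146],.18,.12,.045,(272,95),[(24,35),(350,35),(333,484),(48,487)])):
    s=np.load(f"w_{n}.npy",allow_pickle=True).item()
    P[n],e=fit(s,np.array(c)/3.8+o-.5,p,L,W,h); P[n][2]=(P[n][2]+np.pi/2)%np.pi-np.pi/2
    print(n,P[n],e)
    if n=="t": 
        r=fit(s,np.array([(164,138),(213,138),(213,450),(164,450)])/3.8+o-.5,p,.112,.018,.094); print("bar",r)
np.save("P.npy",P,allow_pickle=True)
T=P["t"]; br=r[0]
if np.hypot(*(br[:2]-T[:2]))>.006: raise SystemExit("disagree")
g=(T[:2]+br[:2])/2; a=T[2]
gripper_to(.085,squeeze=60)
move_pose([*g,.2],q(a)); print(get_clock(),get_joint_pos().round(2))
print(move_straight([*g,.064],rate=.12,f_stop=15),get_tcp_pos())
gripper_to(0.0,squeeze=60); print(get_finger_gap(),get_grasp_force(),get_ft_force())
x=get_tcp_pos()
move_straight([x[0],x[1],.27],rate=.12); hold(.2)
print(get_clock(),get_finger_gap(),get_grasp_force(),get_ft_force(),get_tcp_pos(),x)
s=snapshot("scene"); cv2.imwrite("pics/s2.png",s["color"])
E
```

```text
b [0.48408005 0.28857977 0.17517362] 0.7311554159608786
t [ 0.59024105 -0.34151751  0.42262883] 0.6413358018383422
bar (array([ 0.5902151 , -0.34119579,  0.41510089]), np.float64(0.6262854870074854))
7.2583 [-0.27  0.87  1.24  1.62 -0.85  1.29 -0.03]
False [ 0.59063166 -0.34182824  0.06496256]
0.017188256652577453 59.580904841423035 [-1.19669744  1.09649023  2.77138559]
11.2333 0.017022625648790722 58.62495303153992 [ 0.4759202   0.37881593 -4.74401917] [ 0.59014045 -0.34111156  0.26963826] [ 0.59022461 -0.34122381  0.06420724]
```

View pics/s2.png

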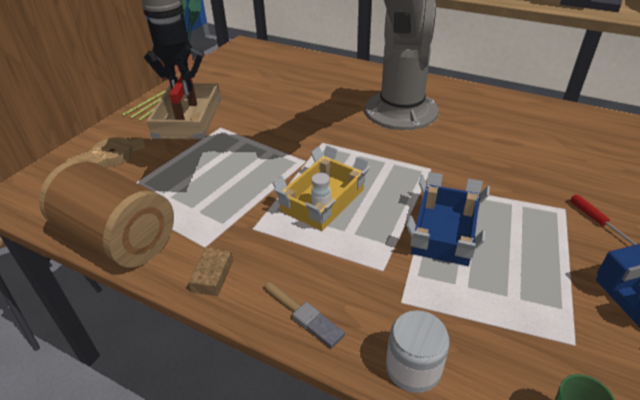

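The tray is held level at about (185,110), and the totes haven't moved. I'll carry it in a straight line at constant height to above the tote and look again.

```bash
python3 - <<'E'
from plant import *
from h import *
P=np.load("P.npy",allow_pickle=True).item(); B=P["b"]
try: move_straight([B[0],B[1],.27],ori=q(B[2]),rate=.15)
except Unreachable as e:
    print("U",e); move_pose([B[0],B[1],.27],q(B[2]))
move_straight([B[0],B[1],.18],rate=.1); hold(.2)
print(get_clock(),get_finger_gap(),get_grasp_force(),get_tcp_pos(),get_joint_pos().round(2),get_ft_force(),get_torque())
s=snapshot("wrist"); t=snapshot("scene")
im=s["color"].copy()
draw(im,s,box(B,.188,.128,.06),(0,255,0),1,0); draw(im,s,box(B,.18,.12,.161),(255,0,255),1,0)
i2=t["color"][130:290,360:520].copy(); o=np.array([360,130])
i2=cv2.resize(i2,None,fx=2.5,fy=2.5,interpolation=cv2.INTER_CUBIC)
draw(i2,t,box(B,.18,.12,.161),(255,0,255),2.5,o);draw(i2,t,box(B,.18,.12,.116),(255,0,255),2.5,o);draw(i2,t,box(B,.188,.128,.06),(0,255,0),2.5,o)
cv2.imwrite("pics/h1.png",np.hstack([im[:,120:520],i2]))
E
```

```text
16.9417 0.016741305786398042 58.64857256412506 [0.4843538  0.28875559 0.18050493] [-1.51  0.73  1.3   1.93 -0.8   1.13 -1.28] [-0.39742403  0.293971   -6.13048308] [-0.02080965  0.01635072 -0.00555497]
```

View pics/h1.png

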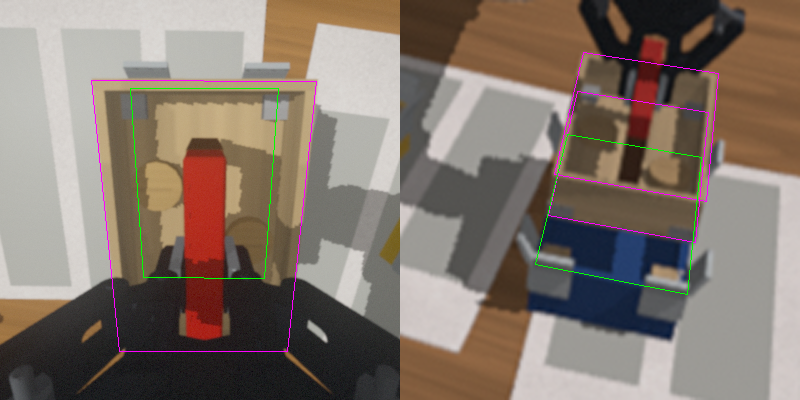

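The tray matches the model in both views, and the tote's guides stay visible around it at about (147,70) and (266,70). I'll lower it gently with a force stop.

```bash
python3 - <<'E'
from plant import *
from h import *
P=np.load("P.npy",allow_pickle=True).item(); B=P["b"]
print(move_straight([B[0],B[1],.122],rate=.03,f_stop=10)); hold(.2)
print(get_clock(),get_tcp_pos(),get_ft_force(),get_torque(),get_finger_gap())
t=snapshot("scene"); i2=cv2.resize(t["color"][130:290,360:520],None,fx=3,fy=3,interpolation=cv2.INTER_CUBIC)
draw(i2,t,box(B,.18,.12,.105),(255,0,255),3,np.array([360,130]))
cv2.imwrite("pics/d1.png",i2)
E
```

```text
True
18.95 [0.48405444 0.28859054 0.12413989] [-1.40196288  0.0386963   5.37578265] [0.02516569 0.07628389 0.01013082] 0.01727848058606943
```

View pics/d1.png

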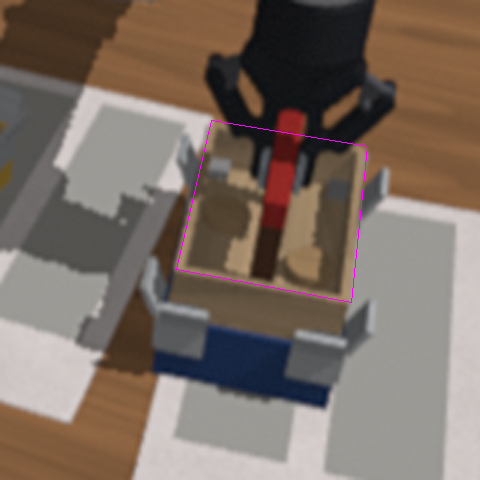

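The tray stopped at a TCP height of 0.1241, which is the expected seat height. Its rim matches the seated outline from (180,268) to (367,147), between the guides. I'll release and retreat.

```bash
python3 - <<'E'
from plant import *
from h import *
P=np.load("P.npy",allow_pickle=True).item(); B=P["b"]
gripper_to(.06); gripper_to(.085); x=get_tcp_pos()
move_straight([x[0],x[1],.32],rate=.1); hold(.3)
print(get_clock(),get_ft_force(),get_grasp_force())
s=snapshot("wrist"); t=snapshot("scene")
im=s["color"].copy()
draw(im,s,box(B,.18,.12,.105),(255,0,255),1,0)
i2=cv2.resize(t["color"][130:290,360:520],None,fx=2.5,fy=2.5,interpolation=cv2.INTER_CUBIC)
draw(i2,t,box(B,.18,.12,.105),(255,0,255),2.5,np.array([360,130]))
cv2.imwrite("pics/r1.png",np.hstack([im[:,120:520],i2]))
E
```

```text
22.2833 [ 0.40783957 -0.37347174 -0.06293972] 0.0
```

View pics/r1.png

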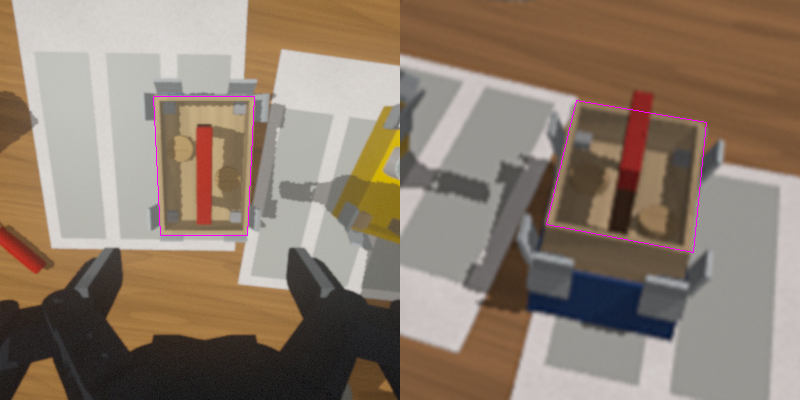

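The tray is seated level inside all four guides, centred at about (203,166), and the gripper is clear. I'm handing the job in.

```bash
python3 -c "
from plant import *
print(close_job())"
```

```text
the job is handed in; nothing more can be done
None
```

The tray is set down level between the blue tote's four guides, the yellow tote was left alone, and the job was handed in at about 22 s; no verdict came back from the judge.

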